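# Free a film guide from its left-hand lever nut

## Task

The slotted aluminium film guide is locked on the round bench clamp by a lever nut with a left-hand thread: push the lever's upright pin clockwise (seen from above), round until you feel the nut come up against its stop, never putting more than 20 N on the lever. Then draw the guide out from under the nut by its fin, and set it down gently, flat and right way up, in the middle of the steel tray; leave the other things on the bench where they are.

Things in the scene. Friction and masses are not known exactly. Their poses are not given: they have to be found in the camera images.
- lever: dark steel lever nut: nut 48 mm across, 8 mm thick, hub above it, one arm 14 mm wide (top face 22 mm above the nut's underside) ending in an upright black pin 80 mm from the axis. Origin: on the vertical turning axis at the nut's underside; x axis along the arm to the pin. Left-hand thread: clockwise from above (yaw falling) loosens and raises it 2.5 mm per rad; anticlockwise seats it tight
- hub_top (a point): centre of the top of the nut's hub (29 mm across), 24 mm above the nut's underside. Tight, the underside is 36.4 mm above the bench; it starts up to 2 mm higher, so the turn left to the loose stop varies from 1.5 to 2.3 rad; that stop has to be felt, and stopping short of it counts as not undone. The nut stays where it is left
- pin_top (a point): centre of the top of the lever's black pin: 14 mm thick, 42 mm tall above the arm, top 64 mm above the nut's underside. Pushing it round takes 4 to 5 N; at either end of travel the force climbs 1.6 N per mm of push, as the clamp's head gives in a rubber bush. A squeeze of the pin counts towards the 20 N: push it with a finger or keep it loosely between open fingers
- guide: aluminium plate 118 x 56 x 6 mm, 0.13 to 0.21 kg, lying 30 mm up on the clamp's round head. Its 24 mm slot straddles the 20 mm stud. Origin: underside, on the stud's axis at the start; x axis from slot mouth (-33 mm) to fin end (+85). Toes 5 mm high at the mouth (x -33 to -23) catch behind the nut until it is undone; then it slides out level along its +x, clear of the nut after 60 mm
- fin_top (a point): centre of the top edge of the guide's upright fin, the part to grip: 10 mm thick across the guide's y, 32 mm long along x, standing 31 mm above the plate (37 mm above the guide's underside); it is at x = +60 mm of the guide
- guide_mid (a point): centre of the guide's underside (x = +26 mm of the guide)
- tray: fixed shallow open steel tray, outside 190 (x) x 150 (y) mm, 22 mm high, walls and floor 5 mm thick; origin at the centre of its underside; the guide fits in lengthwise with room to spare
- gear: bystander: steel gear, 47 mm across, 18 mm high; origin at the centre of its underside
- bushing: bystander: brass bushing, 32 mm across, 24 mm high; origin at the centre of its underside
- pot: bystander: blue plastic lens cleaning pot, 58 mm across, 50 mm high; origin at the centre of its underside
- core: bystander: black spool core, 72 mm across, 22 mm high, lying flat; origin at the centre of its underside
- acrylic: bystander: clear acrylic film guide strip, 120 x 35 mm, 18 mm high; origin at the centre of its underside
- screwdriver: bystander: screwdriver lying on the bench; origin under its middle
- loupe: bystander: black loupe ring, 48 mm across, 30 mm high; origin at the centre of its underside
There are look-alikes about, which are no part of the job. Of the things that look like the part that bears lever, the smaller one is meant. There is more than one size of the guide; the one meant has the size given above.

How it is judged:
By the outcome, as a careful person would: the job done as asked, in the order asked, and still so for the second after the job is handed in, with the robot touching nothing.
It also fails if it takes over 72 s, if anything falls off the work surface, if the arm or the gripper's body presses on something with over 40 N, if the wrist force passes 120 N, or if a joint passes its speed limit or range.

## Robot

A 7-joint arm with a two-finger parallel gripper is mounted at the origin on the work surface. World frame = base frame: x ahead of the robot, y to its left, z up, the work surface at z = 0. Lengths are in m, angles in rad, forces in N, time in s.
With the tool pointing down it reaches from about 0.35 to 0.9 m from the base axis. Payload 19.9 kg.
Tool frame: the origin (TCP) lies between the finger pads; the fingertips stand 25 mm ahead of it and the grasp point (between the pads) lies 6 mm ahead of it; z points along the fingers, x is the direction in which the jaws open and shut, and the axes are right-handed (so a half turn about z gives the same grasp; the last joint's range is limited). The gripper opens to 94 mm and grips with 3 to 60 N. Pads are 16 mm wide; open, the fingers measure 119 mm over their backs; the gripper's body (75 mm by 177 mm) begins 78 mm behind the grasp point.
Start: joints at [1.284, 0.417, -0.01, 1.614, 0.005, 1.111, -0.053], TCP at [0.151, -0.606, 0.23] pointing down, gripper open.
Joint ranges: [-2.81, 2.81], [-0.39, 2.02], [-1.27, 1.25], [0.06, 2.57], [-1.19, 4.33], [0.19, 2], [-2.82, 2.82]. Speed limits (rad/s): [1.89, 1.89, 2.39, 2.39, 3.01, 3.01, 3.01].

## Interface

Orientations are given as a unit quaternion [x, y, z, w].
In Python, from station import ctrl, jaws, monitor, vision gives the robot as it stands. The module is installed in compiled form; this text tells all that it offers. Calls block until the motion is done:
- ctrl.move_ptp(position, orientation): joint-space move of the TCP to a pose.
- ctrl.line_to(position, speed=0.15, rot=None): straight line of the TCP; rot=None keeps the orientation; speed is the mean speed in m/s.
- ctrl.movej(angles): joint-space move.
- jaws.set_gripper(opening, squeeze=None): finger opening in m; squeeze is the grip in N (None keeps the last); returns when the fingers have stopped.
- ctrl.pause(seconds).
- ctrl.inverse_kinematics(position, orientation): joint angles nearest the present ones, or None.
- monitor.observe(): the state.
- vision.get_image(name): name is "scene" or "top" or "wrist"; returns the picture (420x560x3 uint8, red, green, blue); there is no depth.
- vision.camera_model(name): a dict with "fx", "fy", "cx", "cy" (pixels), "k1" (the pictures are not rectified: a ray, as slopes to the right and down, at radius r is drawn at 1 + k1 r^2 times it, then the intrinsics apply), "eye" and "attitude" of the camera in the world. Camera axes: x right, y down, z forward; pixel columns grow to the right and rows downward; lengths in m; the calibration is good to about 2 mm. A picture is of the moment at which its call begins: read the wrist's pose just before it. camera_model takes no time and is no camera call; for the wrist camera it gives the pose at the moment of the call.
A pose or a line that the arm cannot do raises ctrl.MotionError and nothing moves.
- ctrl.hand_in(): hands the job in, once; it reports no verdict.
The state is a dict: "time": time; "joints": joint angles; "qvel": joint speeds; "tau": joint torques, N m; "tcp_pos": TCP position; "tool_rot": TCP orientation; "contact_force": force on the tool from outside, world axes, zero at the start; "moment": the same for the moment, N m; "gripper_width": finger opening in m.
Only numpy, scipy, OpenCV 4.12 (cv2) and the standard library are available. Lean on these libraries where they do the work, as an engineer would, in place of code of your own. Each camera call takes 0.05 s, during which the arm holds its last target. There are 200 camera calls.

## Working session

There is one attempt and no reset: what is moved stays moved. The work goes in short steps, each a Python script; the robot and the scene stay as the last script left them, time stands still between calls to the robot, and variables do not carry over. Pictures are saved under pics/ and viewed, about 8 in all and at most 12, crops included, and the job is handed in when it is done.

```bash
mkdir -p pics
python3 - <<'E'
from station import ctrl,jaws,monitor,vision
import cv2
for n in("top","scene"):
    im=vision.get_image(n); cv2.imwrite(f"pics/{n}0.png",cv2.resize(im[:,:,::-1],None,fx=1.42,fy=1.42,interpolation=cv2.INTER_CUBIC))
    print(n,vision.camera_model(n))
print(vision.camera_model("wrist"));print(monitor.observe())
E
```

```text
top {'fx': 465.0966442443485, 'fy': 465.0966442443485, 'cx': 278.77517370791566, 'cy': 210.65341919237585, 'k1': -0.13370841797494598, 'eye': array([ 0.29679692, -0.0042391 ,  1.19590721]), 'attitude': array([ 0.71266802, -0.69715343,  0.05573755, -0.05454093])}
scene {'fx': 537.6161256552555, 'fy': 537.6161256552555, 'cx': 285.30923611383867, 'cy': 208.88237907472987, 'k1': -0.11078995160113495, 'eye': array([ 0.85210336, -0.56659806,  1.20855767]), 'attitude': array([ 0.92857198,  0.25911566, -0.07721025, -0.25426705])}
{'fx': 376.09293287173375, 'fy': 376.09293287173375, 'cx': 282.8790088170806, 'cy': 207.93383736028545, 'k1': -0.028998101759214162, 'eye': array([ 0.2211178 , -0.58769952,  0.38417164]), 'attitude': array([ 0.78215967, -0.61070172, -0.07639325,  0.09712741])}
{'time': 0.1, 'joints': array([ 1.28451237,  0.41792209, -0.0103014 ,  1.61406414,  0.00471472,
        1.11070486, -0.05296225]), 'qvel': array([-7.13369412e-05, -1.67723032e-03,  1.69685562e-03, -1.09142621e-03,
       -1.12718661e-03, -2.41869713e-04,  7.87145217e-04]), 'tau': array([ 4.04611001e-04, -8.52579761e+01,  6.39411137e-01, -4.26699042e+01,
       -4.90069098e-02,  1.63573818e-02,  2.97129088e-05]), 'tcp_pos': array([ 0.15138349, -0.60608941,  0.22990392]), 'tool_rot': array([ 7.88160985e-01, -6.15468904e-01, -4.52142006e-04, -2.90828652e-04]), 'contact_force': array([ 0.51783233, -0.16958088,  0.41228825]), 'moment': array([-0.06388975, -0.00801273,  0.02064464]), 'gripper_width': 0.09369546148789598}
```

View pics/top0.png

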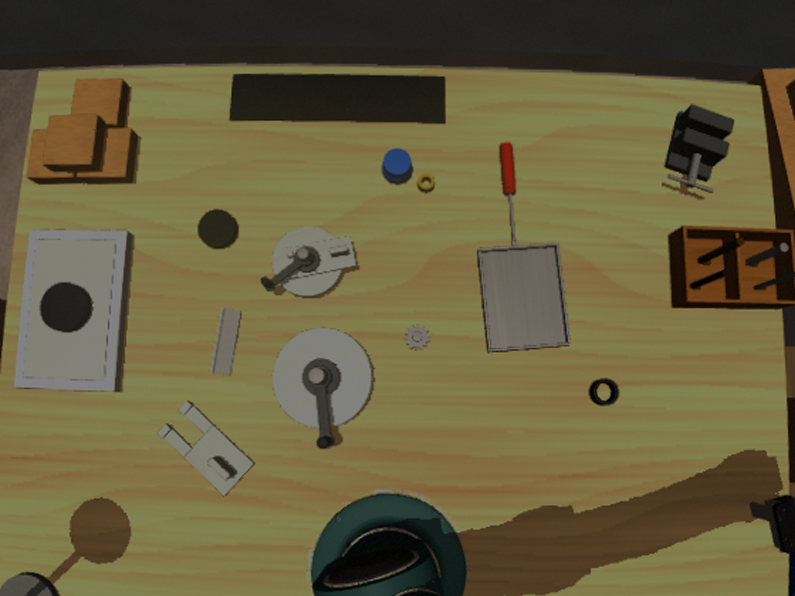

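View pics/scene0.png

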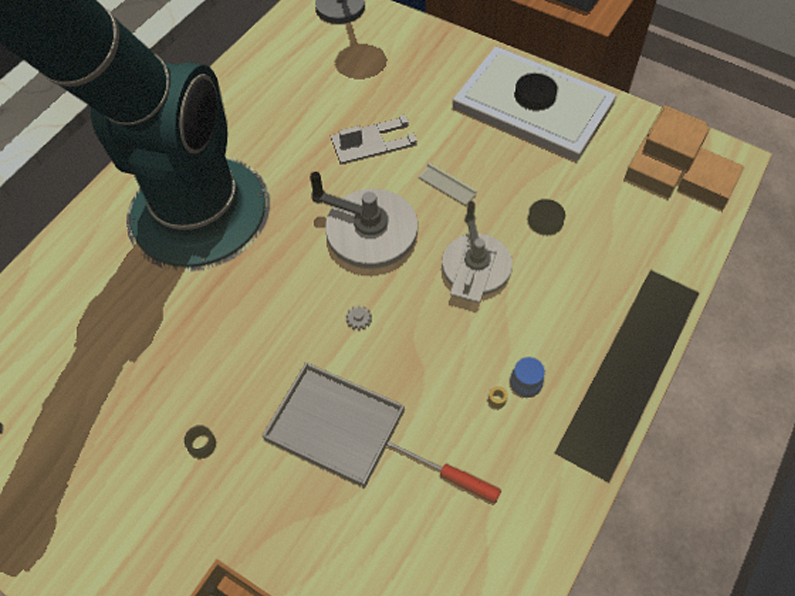

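```bash
cat > h.py <<'E'
from station import ctrl,jaws,monitor,vision
import numpy as np,cv2
from scipy.spatial.transform import Rotation as R
def ray(m,px):
    K=np.array([[m["fx"],0,m["cx"]],[0,m["fy"],m["cy"]],[0,0,1]])
    p=cv2.undistortPoints(np.array([[px]],float),K,np.array([m["k1"],0,0,0,0]))[0,0]
    return R.from_quat(m["attitude"]).apply([p[0],p[1],1.])
def at_z(m,px,z):
    d=ray(m,px); return m["eye"]+d*(z-m["eye"][2])/d[2]
def proj(m,P):
    c=R.from_quat(m["attitude"]).inv().apply(np.array(P)-m["eye"]); s=c[:2]/c[2]; s=s*(1+m["k1"]*(s@s))
    return np.array([m["fx"]*s[0]+m["cx"],m["fy"]*s[1]+m["cy"]])
def tri(ms,pxs):
    A=np.zeros((3,3));b=np.zeros(3);L=[]
    for m,p in zip(ms,pxs):
        d=ray(m,p);d/=np.linalg.norm(d);M=np.eye(3)-np.outer(d,d);A+=M;b+=M@m["eye"];L.append((M,m["eye"]))
    X=np.linalg.solve(A,b); return X,[float(np.linalg.norm(M@(X-e))) for M,e in L]
def down(yaw): # tool z down, tool x at world yaw
    return R.from_matrix(np.array([[np.cos(yaw),np.sin(yaw),0],[np.sin(yaw),-np.cos(yaw),0],[0,0,-1]])).as_quat()
def snap(name):
    m=vision.camera_model("wrist"); im=vision.get_image("wrist")
    np.save(f"pics/{name}.npy",m,allow_pickle=True)
    cv2.imwrite(f"pics/{name}_raw.png",im[:,:,::-1]); cv2.imwrite(f"pics/{name}.png",cv2.resize(im[:,:,::-1],None,fx=1.42,fy=1.42,interpolation=cv2.INTER_CUBIC))
    return m
def load(name): return np.load(f"pics/{name}.npy",allow_pickle=True).item()
E
python3 - <<'E'
from h import *
t=vision.camera_model("top");s=vision.camera_model("scene")
f=1.42
for n,a,b,z in [("hub",(304,254),(478,243),.062),("pin",(267,284),(470,206),.101),("fin",(341,251),(468,285),.067),("tray",(523,297),(334,425),.02)]:
    print(n,at_z(t,np.array(a)/f,z),at_z(s,np.array(b)/f,z),tri([t,s],[np.array(a)/f,np.array(b)/f]))
q=monitor.observe(); print(R.from_quat(q["tool_rot"]).as_matrix()[:,0], vision.camera_model("wrist")["eye"]-q["tcp_pos"])
for y in np.arange(-3,3.2,.5):
    k=ctrl.inverse_kinematics([.5,.1,.3],down(y)); print(round(y,1),None if k is None else k.round(2))
E
```

```text
hub [0.55214306 0.15934289 0.062     ] [0.53948478 0.17621716 0.062     ] (array([0.54659455, 0.15611967, 0.09121785]), [0.0013840235195943912, 0.0013840235195941727])
pin [0.49019095 0.21433695 0.101     ] [0.49850767 0.21557619 0.101     ] (array([0.49399924, 0.21829721, 0.09315141]), [0.003290732808929407, 0.0032907328089294436])
fin [0.55773062 0.09378431 0.067     ] [0.56866119 0.08502402 0.067     ] (array([0.56306077, 0.09611936, 0.04645189]), [0.0007806494650769631, 0.0007806494650769898])
tray [ 0.49093388 -0.23465227  0.02      ] [ 0.49910885 -0.24039362  0.02      ] (array([ 0.49403494, -0.23693408,  0.00510455]), [0.0009040500624627843, 0.0009040500624627017])
[ 0.24239565 -0.97017689 -0.00107071] [0.06973432 0.01838989 0.15426772]
-3.0 [ 0.65  0.29 -1.08  1.78  0.27  1.23  2.78]
-2.5 [-1.18  0.25  1.09  1.83 -0.24  1.2  -2.52]
-2.0 [ 0.55  0.25 -0.93  1.79  0.21  1.21 -2.45]
-1.5 [ 0.57  0.26 -0.96  1.79  0.22  1.22 -1.96]
-1.0 [ 0.6   0.27 -1.01  1.78  0.24  1.22 -1.48]
-0.5 [ 0.61  0.27 -1.03  1.78  0.25  1.22 -0.98]
0.0 [ 0.62  0.28 -1.04  1.78  0.25  1.22 -0.48]
0.5 [ 0.63  0.28 -1.05  1.78  0.26  1.23  0.01]
1.0 [ 0.65  0.29 -1.08  1.78  0.27  1.23  0.5 ]
1.5 [ 0.67  0.3  -1.1   1.78  0.28  1.23  0.99]
2.0 [ 0.65  0.29 -1.08  1.78  0.27  1.23  1.5 ]
2.5 [ 0.65  0.29 -1.08  1.78  0.27  1.23  2.  ]
3.0 [ 0.65  0.29 -1.08  1.78  0.27  1.23  2.5 ]
```

Run:
```python
from h import *
q=down(-1.35)
ctrl.move_ptp([.42,-.24,.28],q); snap("tray1")
ctrl.move_ptp([.46,.08,.25],q); snap("A")
ctrl.move_ptp([.46,.22,.25],q); snap("B")
o=monitor.observe();print(o["time"],o["joints"].round(2))
a,b=[cv2.imread(f"pics/{n}_raw.png") for n in "AB"]
cv2.imwrite("pics/tr.png",cv2.resize(cv2.imread("pics/tray1_raw.png"),None,fx=1.42,fy=1.42))
```

```text
3.775 [ 0.1   0.25 -0.7   1.86  0.18  1.1  -2.02]
```

View pics/A.png

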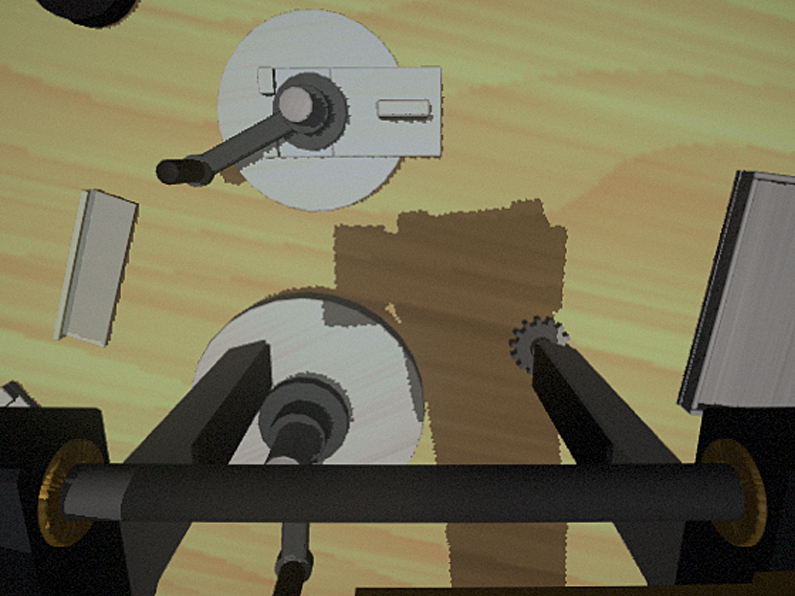

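View pics/B.png

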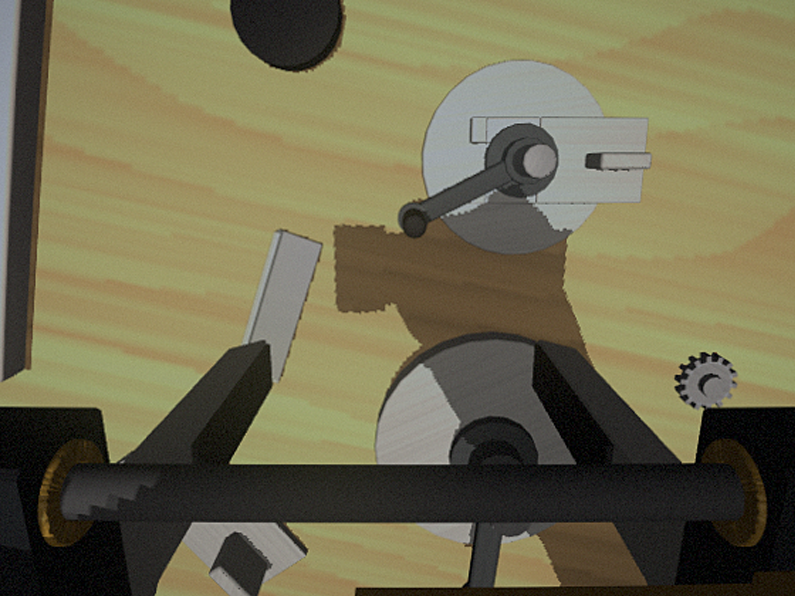

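View pics/tray1.png

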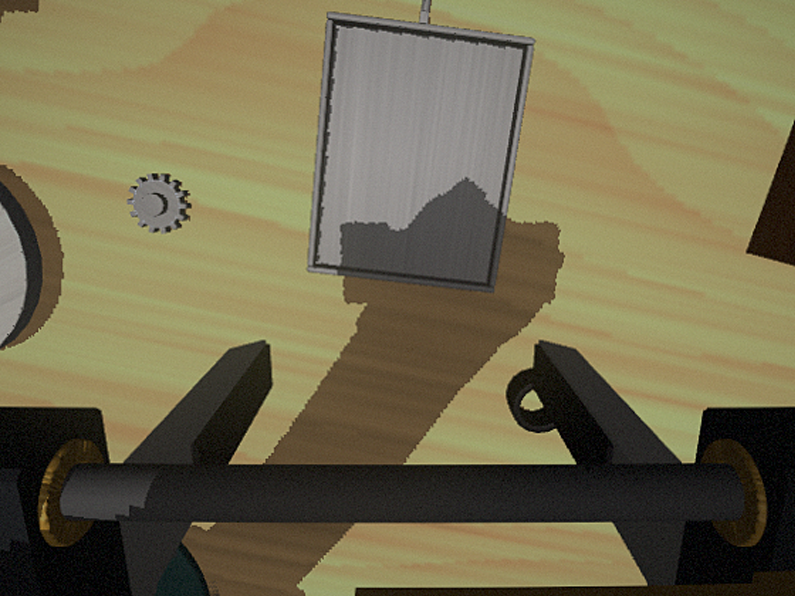

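Run:
```python
from h import *
f=1.42; A,B,T=load("A"),load("B"),load("tray1")
pts={"stud":((295,103),(541,161)),"pin":((170,171),(413,222)),"fin":((404,108),(627,160)),"finL":((378,108),(602,160)),"finR":((431,109),(651,160)),"c1":((441,67),(648,117)),"c2":((441,157),(641,202)),"disc":((311,110),(516,157)),"toe":((265,80),(478,130))}
z={"pin":.101,"fin":.067,"finL":.067,"finR":.067,"c1":.036,"c2":.036,"disc":.03,"toe":.041,"stud":.08}
for n,(a,b) in pts.items():
    a,b=np.array(a)/f,np.array(b)/f
    X,e=tri([A,B],[a,b]);print(n,X.round(4),np.round(e,4),at_z(A,a,z[n])[:2].round(4),at_z(B,b,z[n])[:2].round(4))
c=[at_z(T,np.array(p)/f,.022) for p in((329,12),(534,40),(494,291),(308,271))]
print(np.round(c,4),np.mean(c,0)); c=np.array(c)
print([np.linalg.norm(c[i]-c[i-1]).round(4) for i in range(4)]); v=c[0]+c[1]-c[2]-c[3]; print("tray yaw",np.arctan2(v[1],v[0]))
```

```text
stud [0.5476 0.1595 0.0943] [0.0002 0.0002] [0.5486 0.1625] [0.5481 0.156 ]
pin [0.4973 0.2224 0.0956] [0.0007 0.0007] [0.4972 0.2202] [0.4986 0.2227]
fin [0.561  0.1008 0.0663] [0.0003 0.0003] [0.5606 0.1007] [0.5613 0.101 ]
finL [0.5576 0.116  0.0665] [0.0003 0.0003] [0.5573 0.116 ] [0.5578 0.1162]
finR [0.5646 0.0847 0.0629] [0.0005 0.0005] [0.5636 0.0848] [0.5647 0.0865]
c1 [0.5936 0.0834 0.0356] [0.0002 0.0002] [0.5933 0.0834] [0.5937 0.0836]
c2 [0.539  0.0702 0.0358] [0.0006 0.0006] [0.5383 0.0702] [0.5396 0.0703]
disc [0.5494 0.1613 0.0317] [0.0001 0.0001] [0.5493 0.1616] [0.5496 0.161 ]
toe [0.5603 0.1919 0.0406] [0.0002 0.0002] [0.5605 0.1918] [0.5601 0.192 ]
[[ 0.5785 -0.1517  0.022 ]
 [ 0.5925 -0.2983  0.022 ]
 [ 0.4074 -0.3178  0.022 ]
 [ 0.3912 -0.1706  0.022 ]] [ 0.49240239 -0.23460025  0.022     ]
[np.float64(0.1883), np.float64(0.1472), np.float64(0.1861), np.float64(0.1481)]
tray yaw 0.10256687731321283
```

```bash
cat > push.py <<'E'
from h import *
C=np.array([.5478,.1597]);TH0=2.249;Z=.099
t=lambda th:np.array([np.sin(th),-np.cos(th)])
u=lambda th:np.array([np.cos(th),np.sin(th)])
def pose(th,off,z=Z):
    return np.r_[C+.08*u(th)+off*t(th),z],down(th-np.pi/2)
def force(th,bias):
    F=monitor.observe()["contact_force"]-bias; return float(-F[:2]@t(th)),float(F[:2]@u(th)),float(F[2])
E
python3 - <<'E'
from push import *
p,q=pose(TH0,0,.2); ctrl.move_ptp(p,q); jaws.set_gripper(.032,40); ctrl.pause(.2)
b=monitor.observe()["contact_force"];np.save("bias.npy",b)
ctrl.line_to(pose(TH0,0)[0],.12); ctrl.pause(.1); print("down",force(TH0,b),monitor.observe()["gripper_width"])
for k in range(1,11):
    p,q=pose(TH0,.0012*k); ctrl.line_to(p,.03); f=force(TH0,b); print(k,np.round(f,2))
    if f[0]>3: break
snap("P"); o=monitor.observe();print(o["time"],o["joints"].round(2))
E
```

```text
down (-1.2376858917174602, 0.3657863879037344, 0.16236032931541394) 0.032262021628732054
1 [-1.09 -0.43 -0.26]
2 [-0.62  0.45  0.14]
3 [-0.77 -0.16 -0.46]
4 [ 0.15 -0.91 -0.61]
5 [-0.28 -1.12 -0.5 ]
6 [ 0.22 -0.66 -0.76]
7 [ 0.73  0.95 -0.  ]
8 [ 1.76  1.89 -0.78]
9 [3.66 3.03 1.2 ]
10.0833 [ 0.2   0.63 -0.9   1.87  0.61  0.94 -0.3 ]
```

Run:
```python
from push import *
b=np.load("bias.npy"); th=TH0; log=[]
def fm(th):
    r=[]
    for _ in range(3): r.append(force(th,b)); ctrl.pause(.015)
    return np.mean(r,0)
while th>TH0-2.5:
    fine=TH0-th>1.35
    th-=.025 if fine else .06
    p,q=pose(th,.0095); ctrl.line_to(p,.06,q); f=fm(th); log.append((round(TH0-th,3),*f.round(1)))
    if f[0]>9.5 or abs(f[1])>9 or abs(f[2])>12: break
for l in log[::3]+log[-5:]: print(*l)
o=monitor.observe();print(o["time"],o["joints"].round(2)); np.save("th.npy",th)
```

```text
0.06 3.1 0.6 0.6
0.24 3.3 0.4 1.6
0.42 3.5 -1.3 2.2
0.6 3.1 -0.4 2.3
0.78 2.8 -0.6 2.7
0.96 3.0 -0.4 2.2
1.14 3.5 0.2 2.0
1.32 3.6 -0.6 3.1
1.43 4.2 0.2 3.0
1.505 4.0 0.1 3.3
1.58 4.2 0.2 2.9
1.655 7.1 -0.5 3.9
1.605 3.8 0.4 3.2
1.63 4.8 0.5 3.6
1.655 7.1 -0.5 3.9
1.68 8.4 -0.2 3.7
1.705 10.1 -1.1 3.5
20.8833 [-0.02  0.65 -0.47  1.64  0.34  0.94 -1.63]
```

Run:
```python
from push import *
b=np.load("bias.npy"); th=float(np.load("th.npy"))
for _ in range(2):
    th-=.02; p,q=pose(th,.0095); ctrl.line_to(p,.04,q); ctrl.pause(.08); f=force(th,b); print(np.round(f,2))
    if f[0]>13: break
e=TH0-1.63
p,q=pose(e,.0005); ctrl.line_to(p,.06,q); ctrl.pause(.1); print("back",np.round(force(e,b),2))
ctrl.line_to(np.r_[p[:2],.19],.2)
# view of clamp
ctrl.move_ptp([.44,.12,.25],down(-1.343)); snap("D"); o=monitor.observe();print(o["time"],o["joints"].round(2))
for n in range(1): pass
for yw in (-1.343,): 
    for c in ([.561,.1008,.2],[.545,.035,.15],[.492,-.2346,.15]): print(ctrl.inverse_kinematics(c,down(yw)).round(2))
```

```text
[10.88 -1.06  3.95]
[13.44 -1.7   3.91]
back [-0.68  0.23 -0.94]
23.5833 [ 0.16  0.12 -0.53  1.98  0.07  1.06 -1.74]
[ 0.16  0.39 -0.49  1.77  0.21  1.03 -1.75]
[ 0.23  0.4  -0.43  1.87  0.21  0.91 -1.64]
[ 0.58  0.38 -0.24  1.88  0.11  0.89 -1.05]
```

View pics/D.png

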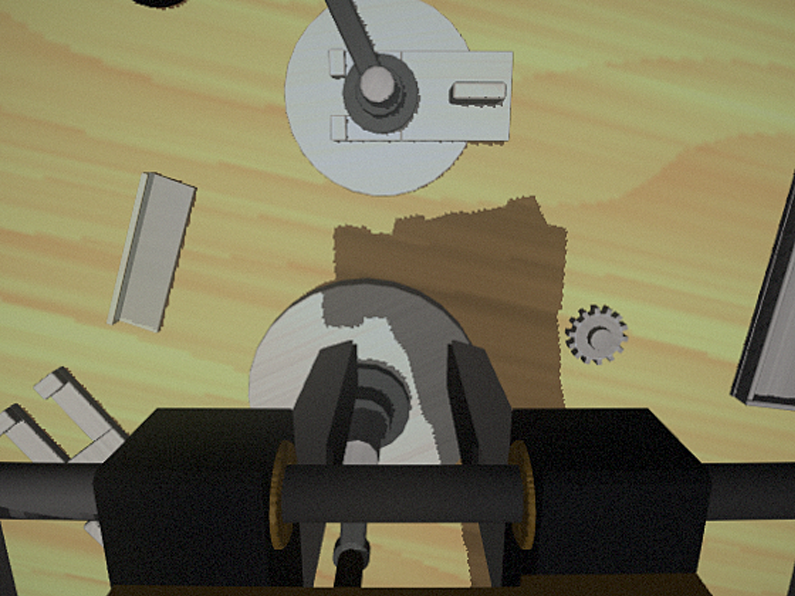

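Run:
```python
from h import *
f=1.42; D=load("D"); g=lambda p,z:at_z(D,np.array(p)/f,z)[:2]
c1,c2=g((513,51),.036),g((510,141),.036); v=c1-c2; print(c1,c2,np.linalg.norm(v),"yaw",np.arctan2(v[1],v[0])-np.pi/2)
e1,e2=g((400,51),.036),g((513,51.5),.036);w=e2-e1;print("edge yaw",np.arctan2(w[1],w[0]))
print("fin",g((480,91),.067),g((455,91),.067),g((506,90),.067)); 
yaw=-1.343; d=np.array([np.cos(yaw),np.sin(yaw)]); print("fin from end",(c1+c2)/2-.025*d)
im=cv2.imread("pics/D_raw.png")[20:115,195:375]; cv2.imwrite("pics/Dc.png",cv2.resize(im,None,fx=4.4,fy=4.4,interpolation=cv2.INTER_CUBIC))
```

```text
[0.59345925 0.08353326] [0.53921484 0.07029101] 0.05583738536594793 yaw -1.3313575790231473
edge yaw -1.3436157563001059
fin [0.56044898 0.10121189] [0.55702931 0.11572855] [0.56457004 0.08625301]
fin from end [0.56069126 0.1012663 ]
```

View pics/Dc.png

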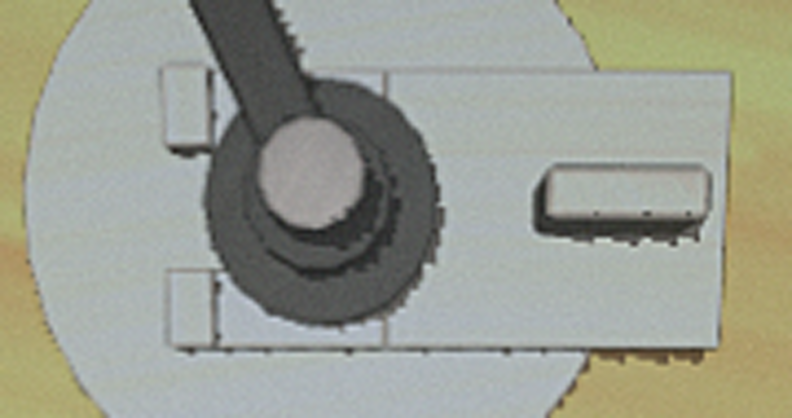

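Run:
```python
from h import *
yaw=-1.340; d=np.array([np.cos(yaw),np.sin(yaw)]); fin=np.array([.5607,.1010]); q=down(yaw+np.pi/2)
ctrl.move_ptp(np.r_[fin,.16],q); jaws.set_gripper(.04,30); ctrl.pause(.1); b=monitor.observe()["contact_force"]
ctrl.line_to(np.r_[fin,.066],.1); ctrl.pause(.1); F=lambda:(monitor.observe()["contact_force"]-b).round(1); print("down",F())
jaws.set_gripper(0,30); ctrl.pause(.2); print("grip",F(),monitor.observe()["gripper_width"])
for s in (.005,.012,.02,.03,.04,.05,.06,.07):
    ctrl.line_to(np.r_[fin+s*d,.066],.05); f=F(); print(s,f,round(monitor.observe()["gripper_width"],4))
    if np.linalg.norm(f)>15: break
print(monitor.observe()["time"],monitor.observe()["joints"].round(2)); snap("E")
```

```text
down [-0.7 -0.8 -0.8]
grip [-0.4 -0.1  2.3] 0.010252565222985002
0.005 [ 0.6 -1.4  0.8] 0.0098
0.012 [-0.1 -4.2  1.6] 0.0095
0.02 [ 0.8 -3.3  2.8] 0.0095
0.03 [-0.1 -3.4  3.4] 0.0098
0.04 [ 0.2 -4.1  1.2] 0.0098
0.05 [ 0.8 -3.5  1.2] 0.0097
0.06 [-0.2 -2.3  0. ] 0.0098
0.07 [ 0.4 -2.  -0.6] 0.01
29.9833 [ 0.33  0.61 -0.57  1.84  0.44  0.82 -0.24]
```

View pics/E.png

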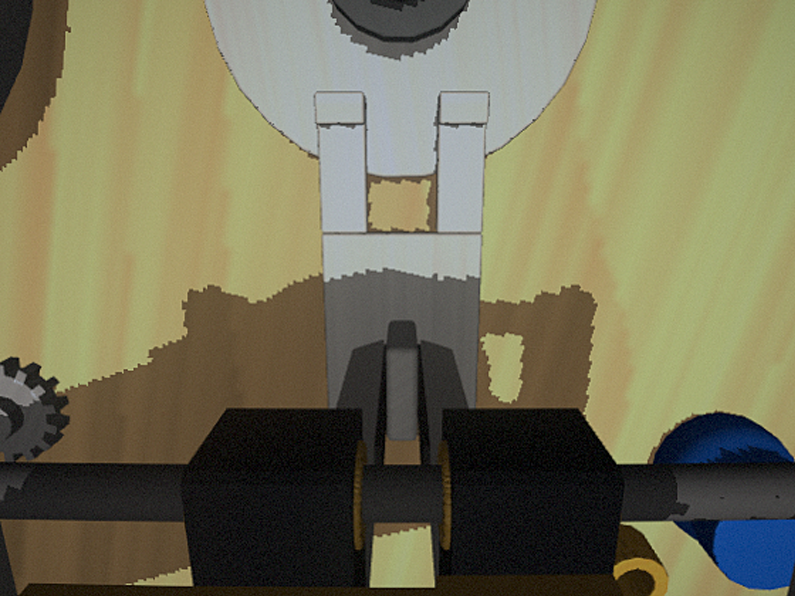

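Run:
```python
from h import *
yaw=-1.340; d=np.array([np.cos(yaw),np.sin(yaw)]); fin=np.array([.5607,.1010])
ctrl.line_to(np.r_[fin+.085*d,.067],.08); ctrl.line_to(np.r_[fin+.085*d,.14],.12)
g=.1026-np.pi; dg=np.array([np.cos(g),np.sin(g)]); P=np.array([.4926,-.2350])+.034*dg; q=down(g+np.pi/2)
ctrl.line_to(np.r_[P,.14],.1,q); ctrl.pause(.2)
o=monitor.observe(); b=o["contact_force"]; print(o["time"],o["tcp_pos"],o["joints"].round(2),o["gripper_width"])
ctrl.line_to(np.r_[P,.048],.08); ctrl.pause(.15); z=.048; b=monitor.observe()["contact_force"]
while z>.036:
    z-=.0006; ctrl.line_to(np.r_[P,z],.01); ctrl.pause(.04); f=(monitor.observe()["contact_force"]-b).round(2); print(round(z,4),f)
    if f[2]>2: break
o=monitor.observe();print(o["time"],o["tcp_pos"])
```

```text
34.325 [ 0.45885776 -0.23841505  0.14001386] [ 0.6   0.35 -0.21  1.96  0.1   0.85 -1.13] 0.009737445444564256
0.0474 [-0.87 -1.17  0.2 ]
0.0468 [-0.25 -0.11  0.52]
0.0462 [-0.34 -0.09 -0.33]
0.0456 [-0.57 -0.62  0.02]
0.045 [-0.9  -0.21  0.04]
0.0444 [-0.16 -1.1  -0.16]
0.0438 [-0.98  0.31 -0.59]
0.0432 [-0.64 -0.46 -0.18]
0.0426 [-0.41 -0.69 -0.16]
0.042 [-0.87 -0.86 -0.74]
0.0414 [-1.58 -0.15 -0.36]
0.0408 [-3.49  0.51  7.73]
39.275 [ 0.45888059 -0.23850911  0.04102994]
```

Run:
```python
from h import *
p=monitor.observe()["tcp_pos"]
ctrl.line_to([p[0],p[1],.0412],.01); jaws.set_gripper(.03); ctrl.pause(.2)
ctrl.line_to([p[0],p[1],.16],.12); q=down(-1.35)
ctrl.move_ptp([.40,-.24,.25],q); snap("F"); print(monitor.observe()["time"])
im=vision.get_image("top"); cv2.imwrite("pics/top1.png",cv2.resize(im[:,:,::-1],None,fx=1.42,fy=1.42))
```

```text
41.9583
```

View pics/F.png

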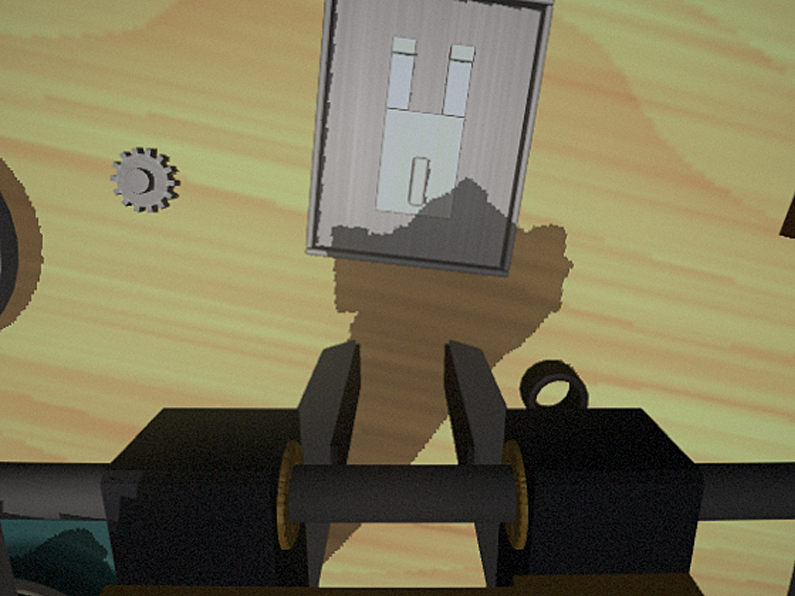

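View pics/top1.png

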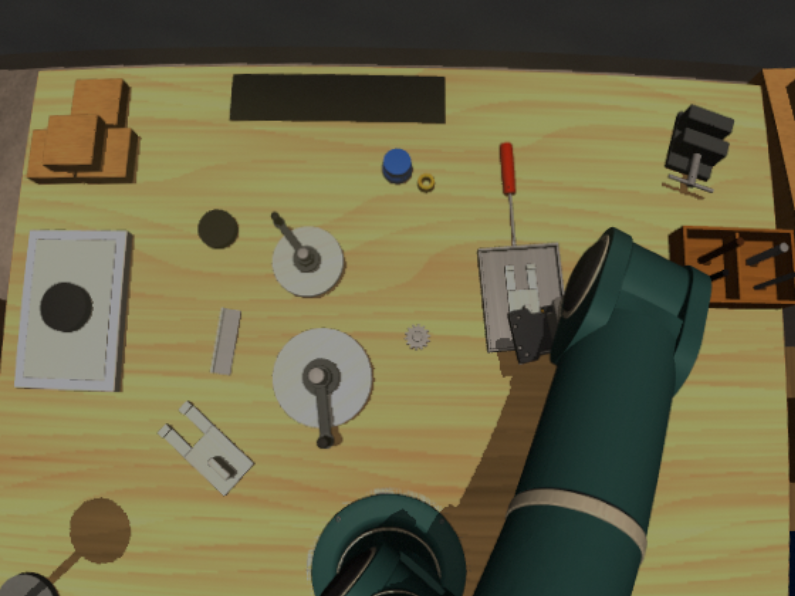

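Run:
```python
from h import *
F=load("F"); g=lambda p,z:at_z(F,np.array(p)/1.42,z)[:2]
c=np.array([g((393,38),.016),g((475,46),.016),g((450,219),.011),g((376,210),.011)]); v=c[0]+c[1]-c[2]-c[3]
print("mid",c.mean(0),"yaw",np.arctan2(v[1],v[0]),np.linalg.norm(c[0]-c[3]),np.linalg.norm(c[0]-c[1]))
n=(g((308,253),.022)+g((508,275),.022))/2; a=np.array([np.cos(.1026),np.sin(.1026)]); print("tray centre from near wall",n+.095*a)
ctrl.hand_in(); print(monitor.observe()["time"])
```

```text
mid [ 0.49253727 -0.23394353] yaw 0.10463636071555901 0.11621780890123748 0.0555603412255686
tray centre from near wall [ 0.49415421 -0.23463497]
the job is handed in; nothing more can be done
the job is handed in; nothing more can be done
```

The job is done and handed in at about 42 s of the 72 s allowed.

- **Lever:** I pushed the smaller clamp's pin clockwise. The force stayed at about 3–4 N until 1.62 rad, then climbed steadily to 13.4 N, which is the stop. That peak is well under the 20 N limit. I then backed off and lifted clear.
- **Guide:** I gripped it by the fin at 30 N and drew it out level by 85 mm. A wrist picture at 70 mm showed the toes clear of the nut. I lowered it into the tray in 0.6 mm steps and felt the floor at the expected height (tool at 41 mm). The touch-down force was about 8 N.
- **Last checks:** The guide lies flat with the fin up. Its middle measures within about 2 mm of the tray centre, and it is aligned lengthwise to within 0.01 rad. In the last top picture the bystanders look unmoved and the lever is where I left it.
- **Disagreements:**
    - **Stop slope:** the force rose by 0.6–1.6 N per mm, against 1.6 N per mm in the task text. I put this down to the arm giving slightly.
    - **Pulling force:** while drawing the guide out, the side force (2–4 N) pointed along the pull instead of against it. I didn't find out why, but the pictures showed the guide following normally.

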